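# Unlatch the loupe's display case

### The arm

A 6-joint arm with a two-finger parallel gripper is mounted at the origin on a cart in front of the work surface, level with it; the furniture and walls round the work are solid. World frame = base frame: x ahead of the robot, y to its left, z up, the work surface at z = 0. Lengths are in m, angles in rad, forces in N, time in s.
With the tool pointing down it reaches from about 0.3 to 0.875 m from the base axis. Payload 6.4 kg.
Tool frame: the origin (TCP) lies between the finger pads; the fingertips stand 19 mm ahead of it and the grasp point (between the pads) is the TCP (ctrl.tips_ahead is the z of the fingertips in the tool frame, in m); z points along the fingers, y is the line along which they close (so a half turn about z gives the same grasp; the last joint's range is limited). The gripper opens to 85 mm and grips with 20 to 120 N. Pads are 22 mm wide; open, the fingers measure 114 mm over their backs; the gripper's body (76 mm by 85 mm) begins 54 mm behind the grasp point. The pads swing forward as they close: fully open they stand 13 mm farther back than shut.
Start: joints at [-1.479, 0.181, 1.607, -0, 1.354, -0.206], TCP at [0.169, -0.55, 0.25] pointing down, gripper open.
Joint ranges: [-2.99, 2.99], [-0.89, 2.07], [0.3, 2.58], [-1.14, 4.28], [0, 2.63], [-3.12, 3.12]. Speed limits (rad/s): [2.57, 2.57, 3.01, 3.14, 3.14, 3.14].

### API

Orientations are given as a unit quaternion [w, x, y, z].
In Python, from bench import readout, vision, ctrl gives the robot as it stands.
- The arm moves only by the tool play_rows, never from a script. Its arguments are lists of equal length, an entry for each row: "xyz": the shift along the tool's x, y, z in mm, a list of three; "rot": the turn, a rotation vector about the tool's x, y, z in rad, a list of three; "grip": the opening, from 0 (shut) to 1 (fully open). In form: {"xyz": [[x, y, z], ...], "rot": [[rx, ry, rz], ...], "grip": [grip, ...]}. A call has exactly 10 rows; each row is the pose to reach, as a shift and turn from the pose commanded when the call began, along the tool's axes at that moment; what a row does not reach only later rows make up. A row lasts 1/8 s, in which the tool goes at most 62.5 mm and 10.7 degrees, less where a joint would pass 70% of its speed; a pose out of reach is approached as far as the arm can. A call with a gripper value outside its range is refused whole. The fingers move at their own pace and stop on an object; the grip force is fixed at half the most. Time passes only in rows, so rows that repeat a pose let the fingers close, or fill a call up. It gives the time, the measured TCP pose, the force, the opening and the grip force at its end, in the units of the state.
- readout.get_obs(): the state, without advancing time (a new reading comes with each control period).
- vision.camera(name): name is "scene" or "top"; returns a dict with "color" (384x512x3 uint8, red, green, blue), "depth" (384x512 float32, m along the optical axis (not along the pixel's ray), 0 where there is no reading), "camera_matrix" (3x3 intrinsics, pixels), "extrinsics" (4x4, takes a point from camera to world coordinates). Camera axes: x right, y down, z forward; pixel columns grow to the right and rows downward; lengths in m; the calibration is good to about 2 mm. A picture is of the moment at which its call begins.
- ctrl.hand_in(): hands the job in; it is judged then, once.
The state is a dict: "time_s": time; "q": joint angles; "dq": joint speeds; "joint_efforts": joint torques, N m; "eef_pos": TCP position; "eef_rot": TCP orientation; "wrist_force": force on the tool from outside, world axes, zero at the start; "torque": the same for the moment, N m; "opening": opening from 0.0 (shut) to 1.0 (fully open); "grasp_force": force on a finger pad.
Only numpy, scipy, OpenCV 4.12 (cv2) and the standard library are available. Lean on these libraries where they do the work, as an engineer would, in place of code of your own. Each camera call takes 0.05 s, during which the arm holds its last target. There are 200 camera calls.

### The job

I need the loupe: of the two clear-lidded cases, unlatch the one that has the black loupe in it. Turn the knob on its lid a quarter turn clockwise, up to its stop, then let go so that the lid springs up. Leave the other case shut.

Things in the scene. Friction and masses are not known exactly. Their poses are not given: they have to be found in the camera images.
- grip_loupe (a point): Black wing knob on the lid of the case with the black loupe: point on its turning axis 24 mm above the lid top, 90 mm above the chest top. Upright bar 40 long, 10 thick, top 32 mm above the lid; its round foot, 40 mm across, ends 4 mm above the lid. Turns with the knob: x along the bar, y across its 10 mm, z the turning axis (up while shut).
- knob_loupe (a joint): Turn of that knob, rad, growing clockwise seen from above. 0 is latched, the bar then running from front to rear of the case; starts between 0 and 0.12; hard stop at 1.60. A cam below the lid frees the lid at about 1.15 (66 degrees). It turns easily (under 0.1 N m) and stays where it is left.
- lid_loupe (a joint): Lid of that blue case (fixed, 160 deep, 200 wide, lid top at 66 mm, clear window, hinged at the rear; knob midway along the front strip, 30 mm from the front edge, nearest the robot). Rad: 0 shut, stop at 0.45. Once the cam is off, a weak spring (under 3 N at the knob) lifts its front to the stop, unless knob or lid is held down.
- lid_staples (a joint): Lid of the other case, which looks alike but holds a red and white staple carton. Rad: 0 shut; it must stay shut. The two cases stand side by side, left and right, in either order, each turned up to 20 degrees.

How it is judged:
At the end, for the whole second after the job is handed in: The knob of the loupe's case is turned clockwise past 1.05 rad, its lid has sprung up by more than 0.3 rad and is at rest, and the lid of the other case is shut (under 0.05 rad) (value of joint knob_loupe above 1.05 rad and value of joint lid_loupe above 0.3 rad and velocity of joint lid_loupe below 0.1 rad/s and value of joint lid_staples below 0.05 rad); the robot touches nothing.
It fails at once if the case with the staple carton is opened (value of joint lid_staples above 0.1 rad).
It also fails if it takes over 38 s, if anything falls off the work surface, if the arm or the gripper's body presses on something with over 40 N, if the wrist force passes 120 N, or if a joint passes its speed limit or range.

## Working session

There is one attempt and no reset: what is moved stays moved. The work goes in short steps, Python scripts to look and compute and a tool call to move; the robot and the scene stay as the last step left them, time stands still between calls to the robot, and variables do not carry over. Pictures are saved under pics/ and viewed, at most 10 in all, crops included, and the job is handed in when it is done.

Besides the shell and the picture viewer there is one more tool, called after "Call:" as name(argument=value, ...) on one line, values as JSON. play_rows: Moves the arm, as the interface text tells. Its arguments: {"type":"object","properties":{"xyz":{"type":"array","items":{"type":"array","items":{"type":"number"}}},"rot":{"type":"array","items":{"type":"array","items":{"type":"number"}}},"grip":{"type":"array","items":{"type":"number"}}},"required":["xyz","rot","grip"]}

```bash
mkdir -p pics; python3 - <<'E'
from bench import readout, vision, ctrl
import cv2,numpy as np
for n in("top","scene"):
    c=vision.camera(n); np.savez(n+".npz",**c)
    cv2.imwrite(f"pics/{n}1.png",c["color"][:,:,::-1]); print(c["camera_matrix"],c["extrinsics"].round(3))
o=readout.get_obs();print(o["time_s"],o["eef_pos"],o["eef_rot"],o["wrist_force"])
E
```

```text
[[421.08098187   0.         257.01017492]
 [  0.         421.08098187 186.10512726]
 [  0.           0.           1.        ]] [[ 0.014 -0.981  0.194  0.441]
 [-1.    -0.011  0.017 -0.025]
 [-0.015 -0.194 -0.981  0.968]
 [ 0.     0.     0.     1.   ]]
[[373.69779433   0.         247.99606415]
 [  0.         373.69779433 187.59439986]
 [  0.           0.           1.        ]] [[-0.878 -0.343  0.332  0.313]
 [-0.478  0.619 -0.623  0.507]
 [ 0.008 -0.707 -0.708  0.693]
 [ 0.     0.     0.     1.   ]]
0.1 [ 0.16867321 -0.54924263  0.24949281] [-7.63663835e-04  9.88936231e-01  1.48339295e-01  3.82983419e-05] [0.39914473 0.98175387 0.34741649]
```

View pics/top1.png

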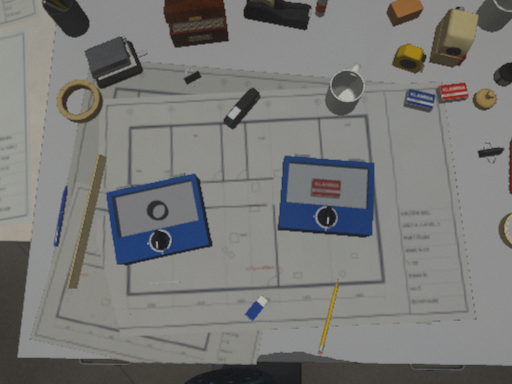

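View pics/scene1.png

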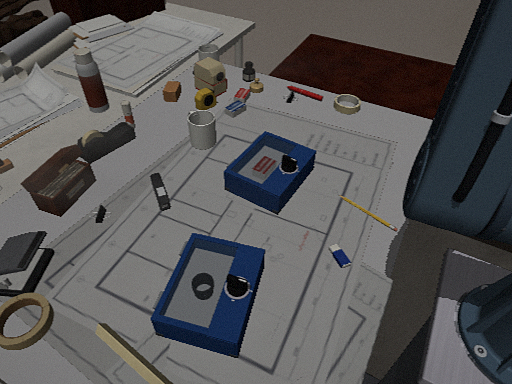

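The top view shows the loupe, a black ring at about (158,211), in the left case, whose knob is at (160,240). The staple carton at (326,188) is in the right case. Next I measure the left case and its knob.

```bash
cat > h.py <<'E'
import numpy as np,cv2
def world(c):
    K,T,d=c["camera_matrix"],c["extrinsics"],c["depth"]
    v,u=np.indices(d.shape)
    P=np.stack([(u-K[0,2])/K[0,0]*d,(v-K[1,2])/K[1,1]*d,d],-1)
    return P@T[:3,:3].T+T[:3,3]
def ray(c,uv,z):
    K,T=c["camera_matrix"],c["extrinsics"]
    r=T[:3,:3]@np.array([(uv[0]-K[0,2])/K[0,0],(uv[1]-K[1,2])/K[1,1],1]); return T[:3,3]+r*(z-T[2,3])/r[2]
E
python3 - <<'E'
import numpy as np,cv2
from h import *
for n in("top","scene"):
    c=np.load(n+".npz"); W=world(c); hsv=cv2.cvtColor(c["color"],cv2.COLOR_RGB2HSV)
    blue=(hsv[...,0]>105)&(hsv[...,0]<130)&(hsv[...,1]>150)
    m=(blue&(abs(W[...,2]-.066)<.006)&(c["depth"]>0)).astype(np.uint8)
    k,l,s,ce=cv2.connectedComponentsWithStats(m)
    for i in range(1,k):
        if s[i,4]<300: continue
        p=W[l==i]; print(n,"case",np.median(p[:,2]).round(4),cv2.minAreaRect((p[:,:2]*1000).astype(np.float32)))
        ctr=p[:,:2].mean(0)
        q=(W[...,2]>.082)&(W[...,2]<.11)&(np.hypot(W[...,0]-ctr[0],W[...,1]-ctr[1])<.1)
        r=W[q]
        if len(r): print(" knob",len(r),r.mean(0).round(4),r[:,2].max(),cv2.minAreaRect((r[r[:,2]>.09][:,:2]*1000).astype(np.float32)))
c=np.load("top.npz")["color"][190:275,95:225,::-1];d=np.load("scene.npz")["color"][225:355,145:275,::-1]
a=cv2.resize(c,None,fx=3,fy=3,interpolation=3);b=cv2.resize(d,None,fx=3,fy=3,interpolation=3)
a=cv2.copyMakeBorder(a,0,b.shape[0]-a.shape[0],0,0,0);cv2.imwrite("pics/crop.png",np.hstack([a,b]))
E
```

```text
top case 0.0653 ((602.57568359375, -161.60421752929688), (197.5639190673828, 158.77685546875), 85.71903228759766)
 knob 105 [ 0.5519 -0.1582  0.0956] 0.10249569989376195 ((552.7216796875, -158.9994659423828), (9.739026069641113, 39.821537017822266), 81.96544647216797)
top case 0.0655 ((546.8277587890625, 207.54493713378906), (159.0198516845703, 199.4615478515625), 13.086625099182129)
 knob 115 [0.4972 0.1939 0.0956] 0.10127115999672176 ((497.2384948730469, 194.73660278320312), (37.51253890991211, 9.933074951171875), 4.837186336517334)
scene case 0.0658 ((603.6405029296875, -160.74713134765625), (203.3267364501953, 158.7799835205078), 85.82669067382812)
 knob 108 [ 0.5534 -0.1545  0.0926] 0.09938068554725454 ((555.2094116210938, -156.46417236328125), (11.097963333129883, 39.28498840332031), 81.523193359375)
scene case 0.066 ((548.29052734375, 208.10784912109375), (158.39205932617188, 201.0486297607422), 13.052836418151855)
 knob 186 [0.4995 0.1991 0.0939] 0.10069885781938692 ((500.0552978515625, 197.51527404785156), (39.20551681518555, 10.610261917114258), 4.786384105682373)
```

View pics/crop.png

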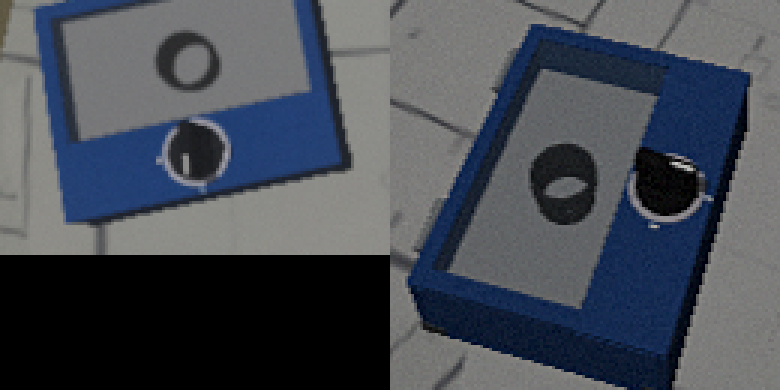

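Call:
play_rows(xyz=[[35,-41,0],[71,-82,0],[107,-123,0],[142,-164,0],[178,-205,0],[214,-246,0],[249,-287,0],[285,-328,0],[320,-370,0],[356,-411,0]], rot=[[0,0,-0.18],[0,0,-0.36],[0,0,-0.54],[0,0,-0.72],[0,0,-0.9],[0,0,-1.08],[0,0,-1.26],[0,0,-1.44],[0,0,-1.62],[0,0,-1.8]], grip=[1,1,1,1,1,1,1,1,1,1])

```text
time_s: 1.35
eef_pos: [0.3887, -0.0506, 0.2503]
eef_rot: [0.0, 0.496, 0.868, -0.0]
wrist_force: [0.2, 0.0, -0.3]
opening: 0.997
grasp_force: 0.0
```

```bash
cat > go.py <<'E'
import sys,numpy as np
from bench import readout
from scipy.spatial.transform import Rotation as R
o=readout.get_obs();x,y,z,yaw=map(float,sys.argv[1:])
r=R.from_quat(np.roll(o["eef_rot"],-1)); t=R.from_euler("z",np.radians(yaw))*R.from_euler("x",np.pi)
print("t",o["time_s"],"pos",o["eef_pos"],"q",np.round(o["q"],2),"F",np.round(o["wrist_force"],1),"open",o["opening"])
print("shift mm",(r.inv().apply(np.array([x,y,z])-o["eef_pos"])*1000).round(1),"rot",(r.inv()*t).as_rotvec().round(3))
E
python3 go.py .4987 .1963 .2 186
```

```text
t 1.35 pos [ 0.38872306 -0.0505582   0.25030472] q [-0.43 -0.26  2.03 -0.    1.37 -0.97] F [ 0.2  0.  -0.3] open 0.9970988134848096
shift mm [156.8 220.1  50.3] rot [-0.000e+00  1.000e-03 -1.143e+00]
```

Call:
play_rows(xyz=[[25,35,0],[50,70,0],[75,105,0],[100,140,0],[125,175,0],[150,210,10],[157,220,30],[157,220,50],[157,220,50],[157,220,50]], rot=[[0,0,-0.16],[0,0,-0.33],[0,0,-0.49],[0,0,-0.65],[0,0,-0.82],[0,0,-0.98],[0,0,-1.14],[0,0,-1.14],[0,0,-1.14],[0,0,-1.14]], grip=[1,1,1,1,1,1,1,1,1,1])

```text
time_s: 2.6
eef_pos: [0.4999, 0.1939, 0.2009]
eef_rot: [0.0, -0.048, 0.999, 0.0]
wrist_force: [0.6, 0.1, 1.1]
opening: 1.001
grasp_force: 0.0
```

```bash
python3 go.py .4987 .1963 .096 186
```

```text
t 2.6 pos [0.49989876 0.19388855 0.20088319] q [ 0.15  0.14  1.75 -0.    1.24 -1.52] F [0.6 0.1 1.1] open 1.000565296928664
shift mm [  1.    2.5 104.9] rot [-0.     0.    -0.009]
```

Call:
play_rows(xyz=[[1,2.5,30],[1,2.5,60],[1,2.5,85],[1,2.5,100],[1,2.5,105],[1,2.5,105],[1,2.5,105],[1,2.5,105],[1,2.5,105],[1,2.5,105]], rot=[[0,0,0],[0,0,0],[0,0,0],[0,0,0],[0,0,0],[0,0,0],[0,0,0],[0,0,0],[0,0,0],[0,0,0]], grip=[1,1,1,1,1,1,0.5,0.3,0,0])

```text
time_s: 3.85
eef_pos: [0.4985, 0.1964, 0.0955]
eef_rot: [0.0, -0.048, 0.999, 0.0]
wrist_force: [-0.3, 0.1, 0.8]
opening: 0.146
grasp_force: 0.0
```

```bash
python3 go.py .4987 .1963 .096 106
```

```text
t 3.85 pos [0.49849568 0.1964326  0.09545241] q [ 0.15  0.29  1.82 -0.    1.03 -1.51] F [-0.3  0.1  0.8] open 0.14569015351282405
shift mm [-0.2 -0.2 -0.5] rot [0.    0.    1.388]
```

Call:
play_rows(xyz=[[0,0,0],[0,0,0],[0,0,0],[0,0,0],[0,0,0],[0,0,0],[0,0,0],[0,0,0],[0,0,0],[0,0,0]], rot=[[0,0,0],[0,0,0],[0,0,0],[0,0,0.1],[0,0,0.2],[0,0,0.3],[0,0,0.4],[0,0,0.5],[0,0,0.6],[0,0,0.7]], grip=[0,0,0,0,0,0,0,0,0,0])

```text
time_s: 5.1
eef_pos: [0.4988, 0.1971, 0.0955]
eef_rot: [0.0, 0.299, 0.954, 0.001]
wrist_force: [0.3, 0.9, 1.8]
opening: 0.102
grasp_force: 60.5
```

```bash
python3 go.py .4987 .1963 .096 -78.6
```

```text
t 5.1 pos [0.49876058 0.19708509 0.09547702] q [ 0.15  0.29  1.82  0.    1.03 -0.81] F [0.3 0.9 1.8] open 0.10159984300279151
shift mm [-0.4 -0.7 -0.5] rot [ 1.000e-03  2.000e-03 -2.377e+00]
```

Call:
play_rows(xyz=[[0,0,0],[0,0,0],[0,0,0],[0,0,0],[0,0,0],[0,0,0],[0,0,0],[0,0,0],[0,0,0],[0,0,0]], rot=[[0,0,0.1],[0,0,0.2],[0,0,0.3],[0,0,0.4],[0,0,0.5],[0,0,0.6],[0,0,0.68],[0,0,0.73],[0,0,0.75],[0,0,0.75]], grip=[0,0,0,0,0,0,0,0,0,0])

```text
time_s: 6.35
eef_pos: [0.4998, 0.1977, 0.0958]
eef_rot: [0.001, 0.627, 0.779, 0.002]
wrist_force: [3.5, 3.8, -0.6]
opening: 0.102
grasp_force: 60.2
```

```bash
python3 go.py .4987 .1963 .096 -78.6; python3 -c "
from bench import readout;print(readout.get_obs()['torque'])"
```

```text
t 6.35 pos [0.49980046 0.19769052 0.09584698] q [ 0.15  0.29  1.82  0.    1.03 -0.06] F [ 3.5  3.8 -0.6] open 0.10240431059871631
shift mm [-1.1 -1.4 -0.2] rot [ 3.000e-03  6.000e-03 -3.124e+00]
[ 0.5159185  -0.45794387 -0.0524706 ]
```

Call:
play_rows(xyz=[[0,0,0],[0,0,0],[0,0,0],[0,0,-30],[0,0,-70],[0,0,-120],[0,0,-170],[0,0,-200],[0,0,-200],[0,0,-200]], rot=[[0,0,0],[0,0,0],[0,0,0],[0,0,0],[0,0,0],[0,0,0],[0,0,0],[0,0,0],[0,0,0],[0,0,0]], grip=[0.4,0.8,1,1,1,1,1,1,1,1])

```text
time_s: 7.6
eef_pos: [0.4977, 0.1963, 0.2939]
eef_rot: [-0.001, 0.626, 0.779, -0.001]
wrist_force: [-0.4, 0.2, -1.3]
opening: 0.998
grasp_force: 0.0
```

```bash
python3 - <<'E'
from bench import readout, vision
import cv2,numpy as np
from h import *
c=vision.camera("scene");cv2.imwrite("pics/s2.png",c["color"][:,:,::-1]);print(readout.get_obs()["eef_pos"])
E
```

```text
[0.49751825 0.19620875 0.29339136]
```

View pics/s2.png

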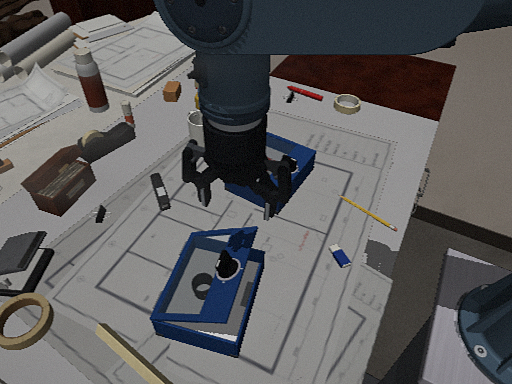

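The lid of the loupe case is up, with its knob at about (228,262), and the gripper is clear of it. I measure the tilt and check the other lid before handing in.

```bash
python3 - <<'E'
from bench import vision
import numpy as np
from h import *
for _ in range(2):
    c=vision.camera("scene");W=world(c);hsv=cv2.cvtColor(c["color"],cv2.COLOR_RGB2HSV)
    b=(hsv[...,0]>105)&(hsv[...,0]<130)&(hsv[...,1]>150)&(c["depth"]>0)
    a=np.radians(13.07);u=np.array([np.cos(a),np.sin(a)])
    s=(W[...,:2]-[.5475,.2078])@u;t=(W[...,:2]-[.5475,.2078])@[-u[1],u[0]]
    m=b&(abs(t)<.1)&(W[...,2]>.075)&(s<.075)&(s>-.1)
    p=np.polyfit(s[m],W[...,2][m],1);print("lid tilt",np.arctan(-p[0]),"max z",W[...,2][m].max())
    m=b&(np.hypot(W[...,0]-.603,W[...,1]+.161)<.12);print("other max z",np.percentile(W[...,2][m],99))
E
```

```text
lid tilt 0.765063693707661 max z 0.5929605550422744
other max z 0.06842511382977906
lid tilt 0.7976123323763128 max z 0.5923984753141074
other max z 0.0687318808955109
```

```bash
python3 - <<'E'
from bench import vision
import numpy as np
from h import *
c=vision.camera("scene");W=world(c);hsv=cv2.cvtColor(c["color"],cv2.COLOR_RGB2HSV)
b=(hsv[...,0]>105)&(hsv[...,0]<130)&(hsv[...,1]>150)&(c["depth"]>0)
a=np.radians(13.07);u=np.array([np.cos(a),np.sin(a)])
s=(W[...,:2]-[.5475,.2078])@u;t=(W[...,:2]-[.5475,.2078])@[-u[1],u[0]]
m=b&(abs(t)<.09)&(W[...,2]>.08)&(W[...,2]<.15)&(s<.07)&(s>-.1)
p=np.polyfit(s[m],W[...,2][m],1);print("lid tilt",np.arctan(-p[0]),"max z",W[...,2][m].max())
E
```

```text
lid tilt 0.44347630043294983 max z 0.14983473232329014
```

The lid is tilted about 0.44 rad, which is its stop, and the other lid is shut at about 68 mm.

```bash
python3 -c "
from bench import ctrl
print(ctrl.hand_in())"
```

```text
the job is handed in; nothing more can be done
None
```

The loupe's case (the left one) is unlatched: I turned its knob clockwise to about its stop, its lid sprang up to about 0.44 rad, the staple case stayed shut, and the job is handed in.

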